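# Free a sprung bayonet filler cap

### The job

Open the filler of the green gear case for topping up: push its yellow cap down against the spring, turn it anticlockwise (seen from above) about a quarter turn so that its catch lets go, lift it off and stand it upright, bar on top, flat in the steel drip dish. Press with feeling, the cap must never bear on the case with more than about 30 N; set the cap down rather than dropping it, and leave the other things where they are.

Things in the scene. Friction and masses are not known exactly. Their poses are not given: they have to be found in the camera images.
- filler: small green gear case fixed to the bench: foot 128x100 mm, 50 mm high, an upright aluminium filler neck on top. Origin on the bench under the neck's axis, z up. It carries all parts of the catch. Two lugs in the cap sit under ledges on the neck; a spring in the neck keeps them up (3 N at rest, 0.7 N more per mm pushed down); the cap has 2 mm of side play
- neck (a point): centre of the neck's mouth, 78 mm above the bench. Steel teeth bar the lugs from turning until the cap is 2.5 to 11.5 mm below rest (it differs from case to case and is not in the readings); 2 mm below that depth the rim meets a rigid stop ring. Held down, the cap turns anticlockwise seen from above (clockwise is barred), clears the teeth after about 60 degrees and meets an end stop at about 125
- cap_grip (a point): centre of the cap's black grip bar, 14 mm thick, 46 long, 19 high, standing on the cap's flat top; x axis along the bar, y across its 14 mm, z up. Bar top 9 mm above this point; flat top, strong enough to push on and 20 mm wide on each side of the bar, 9 mm below; lower rim 41 mm below. At the start 109 mm above the bench, locked
- cap: the round yellow cap, 56 mm wide, 32 mm high without its bar, ribbed rim, open below, 0.08 to 0.16 kg; origin at the centre of the lower rim, on which it stands, z up. At the start it is locked on the neck. Turned 65 to 120 degrees anticlockwise its lugs are at open slots: the spring lifts it 2 to 3 mm above rest and it lifts straight off, clear of the neck 12 mm above rest
- dish_in (a point): centre of the inner floor of the round steel drip dish, 4 mm above the bench; the dish is 110 mm wide, its rim 12 mm above the bench, its flat floor 100 mm wide; fixed to the bench
- oil_bottle: green squeeze oil bottle with a yellow spout, 45 mm wide, 150 tall; origin under its middle; a bystander
- paste_jar: white jar with blue lid, 56 mm wide, 70 tall; origin under its middle; a bystander
- screwdriver: screwdriver with a red handle, 226 mm long, lying; origin under its middle; a bystander
- roller: black steel roller 33 mm wide, 38 high, standing; origin under its middle; a bystander
- tape_rule: yellow pocket tape measure, 60x70x36 mm; origin under its middle; a bystander
- brown_box: small brown card box, 63x89x61 mm; origin under its middle; a bystander

How it is judged:
On the way, in this order (a step that is already met when the one before it is completed fails the run):
1. the cap is pushed down at least 2 mm from rest (z of cap in the frame of filler below 0.066 m), for 0.1 s.
2. the cap is lifted clear off the neck, at least 20 mm above its rest height (z of cap in the frame of filler above 0.088 m), for 0.1 s.
At the end, for the whole second after the job is handed in: The cap stands upright (within 7 degrees) on the floor of the drip dish, its axis within 30 mm of the dish's centre, at rest and let go (angle between cap's own z axis and vertical below 0.12 rad and horizontal distance between cap and dish_in below 0.03 m and z of cap in the frame of dish_in between -0.006 and 0.006 m and linear speed of cap below 0.02 m/s); the robot touches nothing.
It fails at once if the cap bears on the gear case with more than 30 N (contact force between cap and filler above 30 N).
It fails at once if the cap is dropped: let go more than 20 mm above the dish's floor (horizontal distance between cap and dish_in below 0.08 m and z of cap in the frame of dish_in above 0.02 m and contact force between the fingers and cap below 0.05 N).
It fails at once if a bystander is shifted by more than 25 mm (distance of any of oil_bottle, paste_jar, screwdriver, roller, tape_rule, brown_box from where it was at the start of the episode above 0.025 m).
It also fails if it takes over 54 s, if anything falls off the work surface, if the arm or the gripper's body presses on something with over 40 N, if the wrist force passes 120 N, or if a joint passes its speed limit or range.

### The arm

A 6-joint arm with a two-finger parallel gripper is mounted at the origin on a cart in front of the work surface, level with it; the furniture and walls round the work are solid. World frame = base frame: x ahead of the robot, y to its left, z up, the work surface at z = 0. Lengths are in m, angles in rad, forces in N, time in s.
With the tool pointing down it reaches from about 0.35 to 0.975 m from the base axis. Payload 7.1 kg.
Tool frame: the origin (TCP) lies midway between the tips of the shut fingers; the grasp point (between the pads) lies 19 mm behind it; z points along the fingers, y is the line along which they close (so a half turn about z gives the same grasp; the last joint's range is limited). The gripper opens to 88 mm and grips with 3 to 60 N. Pads are 20 mm wide; open, the fingers measure 115 mm over their backs; the gripper's body (75 mm by 178 mm) begins 61 mm behind the grasp point.
Start: joints at [-1.236, 0.423, 1.63, -0, 1.089, -0.019], TCP at [0.217, -0.586, 0.223] pointing down, gripper open.
Joint ranges: [-3, 3], [-0.9, 2.11], [0.09, 2.58], [-1.31, 4.45], [0.11, 2.69], [-2.54, 2.54]. Speed limits (rad/s): [2.39, 2.39, 3.01, 3.14, 3.14, 3.14].

### API

Orientations are given as a unit quaternion [x, y, z, w].
In Python, from rig import env gives the robot as it stands. The module is installed in compiled form; this text tells all that it offers. Calls block until the motion is done:
- env.movep(position, orientation): joint-space move of the TCP to a pose.
- env.move_l(position, rot=None, speed=0.15): straight line of the TCP; rot=None keeps the orientation; speed is the mean speed in m/s.
- env.set_joints(angles): joint-space move.
- env.release() and env.close_gripper(effort=None): open the fingers fully, or close them until they stop; effort is the grip in N (None keeps the last).
- env.hold(seconds).
- env.inverse_kinematics(position, orientation): joint angles nearest the present ones, or None.
- env.sense(): the state.
- env.capture(name): name is "side" or "top"; returns the picture (400x640x3 uint8, red, green, blue); there is no depth.
- env.get_calibration(name): a dict with "intrinsics" (3x3 intrinsics, pixels), "R" (3x3) and "t" (3): a world point X has camera coordinates R X + t. Camera axes: x right, y down, z forward; pixel columns grow to the right and rows downward; lengths in m; the calibration is good to about 2 mm. A picture is of the moment at which its call begins. get_calibration takes no time and is no camera call.
A pose or a line that the arm cannot do raises env.IKError and nothing moves.
- env.sign_off(): hands the job in; it is judged then, once.
Trained networks look in the newest picture that a camera, given by its name, has taken for a name from the list of things; names that differ only in an ending like _2 or _b are one class to them, and where a whole thing is asked for, a point or a joint stands for the part that bears it (a point fixed in the world has none). Each returns a list of dicts, best first, with "confidence" (0 to 1); they miss things now and then, are a little off and sometimes report something else, mostly with a low value. They report only what shows in the picture. A call takes as long as a camera call.
- env.look_for(label, camera): "box" ([left, top, right, bottom] as shares, 0 to 1, of the picture: columns of its width, rows of its height, round what is visible of it).
- env.regions_of(label, camera): "region" (400x640 bool, what is visible of it) and "box" ([left, top, right, bottom] as shares, 0 to 1, of the picture: columns of its width, rows of its height, round what is visible of it).
The state is a dict: "time_s": time; "joint_positions": joint angles; "joint_vel": joint speeds; "tau": joint torques, N m; "tcp_pos": TCP position; "orientation": TCP orientation; "ft_force": force on the tool from outside, world axes, zero at the start; "torque": the same for the moment, N m; "gripper_width": opening from 0.0 (shut) to 1.0 (fully open); "grip_force": force on a finger pad.
Only numpy, scipy, OpenCV 4.12 (cv2) and the standard library are available. Lean on these libraries where they do the work, as an engineer would, in place of code of your own. Each camera call takes 0.05 s, during which the arm holds its last target. There are 200 camera calls.

## Working session

There is one attempt and no reset: what is moved stays moved. The work goes in short steps, each a Python script; the robot and the scene stay as the last script left them, time stands still between calls to the robot, and variables do not carry over. Pictures are saved under pics/ and viewed, at most 10 in all, crops included, and the job is handed in when it is done.

```bash
mkdir -p pics; python3 - <<'E'
from rig import env
import cv2,numpy as np
for c in("side","top"):
    im=env.capture(c); cv2.imwrite(f"pics/{c}0.png",im[:,:,::-1])
    k=env.get_calibration(c); print(c,k["intrinsics"].tolist(),np.round(k["R"],3).tolist(),np.round(k["t"],3).tolist())
    for l in("filler","cap","cap_grip","dish_in","neck","oil_bottle","paste_jar","screwdriver","roller","tape_rule","brown_box"):
        r=env.look_for(l,c)
        print(l,[(np.round(np.array(d["box"])*[640,400,640,400]).astype(int).tolist(),round(d["confidence"],2)) for d in r[:2]])
s=env.sense();print(s)
E
```

```text
side [[492.1412368233521, 0.0, 328.9277051199957], [0.0, 492.1412368233521, 198.39144032759174], [0.0, 0.0, 1.0]] [[1.0, -0.01, 0.027], [0.022, -0.349, -0.937], [0.019, 0.937, -0.348]] [-0.58, 0.042, 1.301]
filler [([274, 178, 323, 205], 0.94)]
cap [([289, 164, 305, 181], 0.86)]
cap_grip [([286, 160, 304, 178], 0.89), ([394, 214, 420, 246], 0.67)]
dish_in [([277, 235, 326, 257], 0.97)]
neck [([271, 180, 324, 209], 0.69)]
oil_bottle [([401, 184, 420, 217], 0.87)]
paste_jar [([397, 211, 421, 247], 0.97)]
screwdriver [([362, 184, 395, 197], 0.55)]
roller [([274, 267, 289, 290], 0.81), ([222, 258, 260, 292], 0.29)]
tape_rule [([223, 262, 261, 291], 0.77)]
brown_box [([383, 238, 422, 279], 0.63)]
top [[395.7798912718755, 0.0, 317.9900184156795], [0.0, 395.7798912718755, 205.99052994010106], [0.0, 0.0, 1.0]] [[0.012, -0.999, 0.035], [-0.995, -0.015, -0.096], [0.097, -0.034, -0.995]] [-0.129, 0.58, 1.101]
filler [([197, 211, 249, 265], 0.66)]
cap [([206, 229, 230, 244], 0.72)]
cap_grip [([210, 227, 229, 251], 0.85)]
dish_in [([312, 213, 353, 246], 0.88)]
neck [([198, 210, 253, 262], 0.76)]

[... 314 characters left out ...]
: 1.2, 'joint_positions': array([-1.23603166e+00,  4.23109614e-01,  1.62991821e+00, -1.66387693e-05,
        1.08859305e+00, -1.90139658e-02]), 'joint_vel': array([ 0.00053733,  0.00089613, -0.00096872, -0.00130353,  0.00109498,
       -0.00160415]), 'tau': array([-3.11037387e-03, -5.44592392e+01, -2.74046016e+01,  6.42005797e-02,
        1.67186017e-02, -4.61250954e-05]), 'tcp_pos': array([ 0.21653118, -0.5862651 ,  0.22266189]), 'orientation': array([ 9.84395157e-01,  1.75972085e-01, -9.49763504e-06, -1.27769917e-05]), 'ft_force': array([ 0.2977787 , -0.24288103,  0.89066723]), 'torque': array([-0.04776799,  0.00153221,  0.04459043]), 'grip_force': 0.0, 'gripper_width': 0.9956668879410753}
```

```bash
python3 - <<'E'
import cv2,numpy as np
a=cv2.imread("pics/top0.png")[195:275,190:270]; b=cv2.imread("pics/side0.png")[150:215,260:340]
a=cv2.resize(a,None,fx=5,fy=5,interpolation=cv2.INTER_CUBIC);b=cv2.resize(b,None,fx=5,fy=5,interpolation=cv2.INTER_CUBIC)
b=cv2.copyMakeBorder(b,0,400-325,0,0,cv2.BORDER_CONSTANT)
cv2.imwrite("pics/crop0.png",np.hstack([a,b]))
E
```

```text
(no output)
```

View pics/crop0.png

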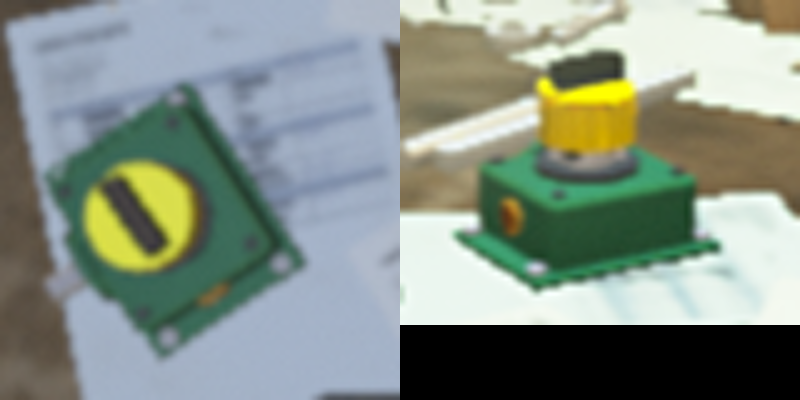

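View pics/top0.png

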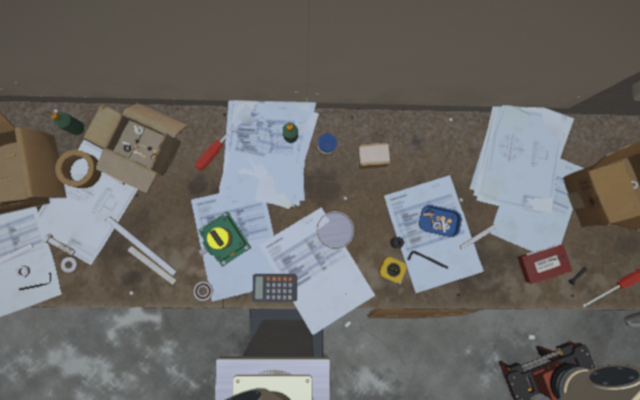

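View pics/side0.png

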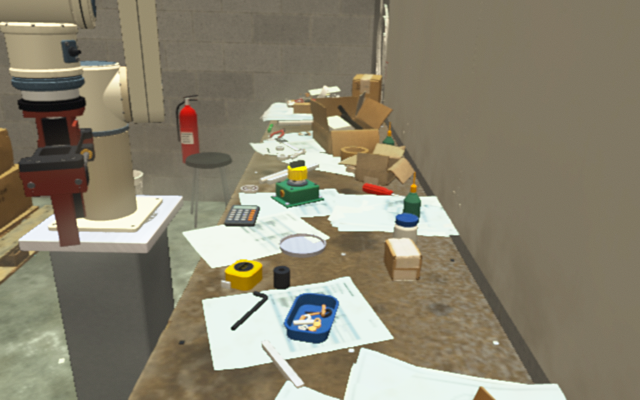

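```bash
cat > h.py <<'E'
import cv2,numpy as np
from rig import env
from scipy.spatial.transform import Rotation as Rn
def ray(c,uv,z):
    k=env.get_calibration(c);R=np.array(k["R"]);t=np.array(k["t"])
    d=R.T@np.linalg.solve(k["intrinsics"],[uv[0],uv[1],1.]);o=-R.T@t
    return o+d*(z-o[2])/d[2]
def q(a): # tool down, tool x at heading a
    c,s=np.cos(a),np.sin(a)
    return Rn.from_matrix(np.array([[c,s,0],[s,-c,0],[0,0,-1]])).as_quat()
def ft(n=5):
    L=[]
    for _ in range(n):
        s=env.sense();L.append(np.r_[s["ft_force"],s["torque"]]);env.hold(.01)
    return np.mean(L,0)
E
python3 - <<'E'
from h import *
for c,box,zz in(("top",(205,225,232,252),.118),("side",(282,156,310,180),.109)):
    im=env.capture(c).astype(int)
    l,t,r,b=box; sub=im[t:b,l:r]; R,G,B=sub[...,0],sub[...,1],sub[...,2]
    yel=((R-B>80)&(G>100)&(R>110)).astype(np.uint8); n,lab,st,ce=cv2.connectedComponentsWithStats(yel)
    dark=(sub.max(2)<75)
    ys,xs=np.nonzero(dark)
    if c=="side": print("side dark bbox",xs.min()+l,xs.max()+l,ys.min()+t,ys.max()+t)
    else:
        hull=cv2.fillPoly(np.zeros_like(yel),[cv2.convexHull(np.argwhere(yel)[:,::-1].astype(np.int32))],1)
        dark&=hull>0; ys,xs=np.nonzero(dark)
    w=(np.clip(110-sub.max(2),0,None)*(dark))[ys,xs]
    p=np.c_[xs+l,ys+t].astype(float); m=np.average(p,axis=0,weights=w)
    ev,V=np.linalg.eigh(np.cov(p.T,aweights=w)); d=V[:,1]
    A=ray(c,m-d*8,zz);Bp=ray(c,m+d*8,zz);print(c,len(xs),"bar px",m,d,np.sqrt(ev),"world",ray(c,m,zz),"ang",np.degrees(np.arctan2(*(Bp-A)[1::-1])))
    yy,yx=np.nonzero(yel);print(" yellow bbox",yx.min()+l,yx.max()+l,yy.min()+t,yy.max()+t)
    for lb in("cap_grip","cap","dish_in"):
        g=env.regions_of(lb,c)[:1]
        for d_ in g:
            M=d_["region"];y,x=np.nonzero(M);mm=np.array([x.mean(),y.mean()]);bb=np.array([(x.min()+x.max())/2,(y.min()+y.max())/2])
            z={"cap_grip":zz,"cap":.10,"dish_in":.012}[lb]
            print(" ",lb,round(d_["confidence"],2),len(x),mm,bb,ray(c,mm,z),ray(c,bb,z))
E
```

```text
top 62 bar px [216.48448598 237.69943925] [0.58657014 0.80989843] [1.13010033 4.58010607] world [0.4868009  0.14428543 0.118     ] ang -142.6423618655575
 yellow bbox 207 228 228 248
  cap_grip 0.55 380 [217.66842105 236.92105263] [218. 237.] [0.48884814 0.14131508 0.118     ] [0.4886546  0.14045553 0.118     ]
  cap 0.78 383 [217.74673629 237.50130548] [218.  237.5] [0.48760726 0.14494647 0.1       ] [0.48761873 0.1442844  0.1       ]
  dish_in 0.83 1065 [333.76338028 229.35305164] [333.5 229.5] [ 0.51637237 -0.1678633   0.012     ] [ 0.51593822 -0.16710374  0.012     ]
side dark bbox 291 303 161 166
side 37 bar px [298.38642473 163.75201613] [-0.95999118  0.28003024] [1.18107129 3.92527884] world [0.49118138 0.1402435  0.109     ] ang -130.4631286836621
 yellow bbox 287 307 165 179
  cap_grip 0.84 372 [296.52956989 170.08602151] [296.  169.5] [0.4890665  0.07879252 0.109     ] [0.48733849 0.0841162  0.109     ]
  cap 0.62 1096 [296.19525547 193.11861314] [297. 193.] [ 0.49659006 -0.08175487  0.1       ] [ 0.49849944 -0.08077709  0.1       ]
  dish_in 0.73 938 [301.38272921 244.98400853] [301. 245.] [ 0.51438433 -0.18795266  0.012     ] [ 0.51351109 -0.18807652  0.012     ]
```

```bash
python3 - <<'E'
from h import *
P=[.488,.1435]
for a in(37,217):
    for d in(0,100): 
        j=env.inverse_kinematics([*P,.102],q(np.radians(a+d)));print(a,d,None if j is None else np.round(j,2))
a=np.radians(37)
env.movep([*P,.2],q(a)); env.move_l([*P,.14],speed=.1)
env.hold(.3);f0=ft();print(f0)
cv2.imwrite("pics/t1.png",cv2.resize(np.ascontiguousarray(env.capture("side")[130:220,250:350,::-1]),None,fx=5,fy=5,interpolation=cv2.INTER_CUBIC))
s=env.sense();print(s["time_s"],s["tcp_pos"],s["joint_positions"])
E
```

```text
37 0 [ 0.26  0.44  1.96 -0.    0.74  1.19]
37 100 [ 0.26  0.44  1.96 -0.    0.74 -0.56]
217 0 [ 0.26  0.44  1.96 -0.    0.74 -1.95]
217 100 None
[ 0.20643514 -0.10346942 -0.06755193 -0.02471652  0.00137543  0.00079678]
5.4917 [0.48816291 0.14356914 0.14033301] [2.62629350e-01 3.73994250e-01 1.94470711e+00 4.00396197e-05
 8.22254532e-01 1.18764995e+00]
```

View pics/t1.png

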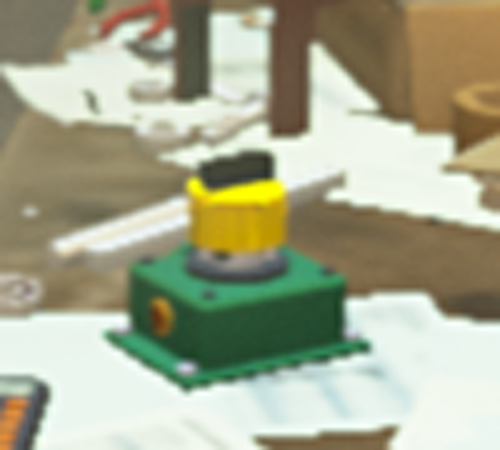

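```bash
python3 - <<'E'
from h import *
f0=ft()
P=np.array([.4868,.144])
env.move_l([*P,.125],speed=.1);env.hold(.2)
env.move_l([*P,.104],speed=.04);env.hold(.2);print(np.round(ft()-f0,2))
env.close_gripper(4);env.hold(.3)
s=env.sense();print(s["time_s"],s["tcp_pos"],s["gripper_width"]*88,s["grip_force"]);f=ft()-f0;print(np.round(f,2))
a=np.radians(37);print("across",f[:2]@[np.sin(a),-np.cos(a)],"along",f[:2]@[np.cos(a),np.sin(a)])
np.save("f0.npy",f0)
for c in("side","top"):cv2.imwrite(f"pics/{c}2.png",env.capture(c)[:,:,::-1])
a=cv2.imread("pics/side2.png")[130:210,250:350]
cv2.imwrite("pics/c2.png",cv2.resize(a,None,fx=5,fy=5,interpolation=cv2.INTER_CUBIC))
E
```

```text
[ 0.43 -0.18 -0.15  0.02  0.01  0.  ]
8.3667 [0.48669973 0.14407283 0.10401785] 14.373834695625243 3.997996598482132
[-1.38  1.65  1.64  0.34  0.32 -0.04]
across -2.1491755566604955 along -0.11151924884617824
```

View pics/c2.png

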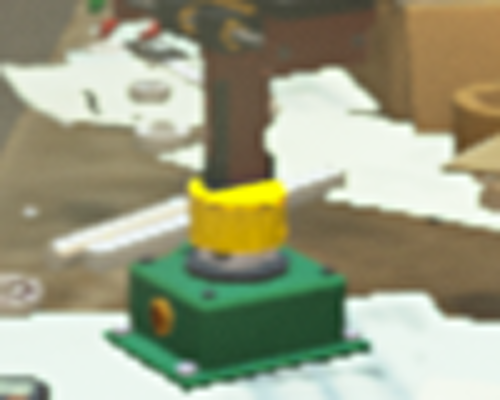

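```bash
python3 - <<'E'
from h import *
f0=np.load("f0.npy")
P=np.array([.4868,.144]);u=np.array([np.sin(np.radians(37)),-np.cos(np.radians(37))])
for i in range(4):
    f=ft()-f0; 
    if abs(f[:2]@u)<.7:break
    P=P+np.sign(f[:2]@u)*u*.0007
    env.move_l([*P,.104],speed=.03);env.hold(.1);print(np.round(P,4),np.round((ft()-f0)[:3],2))
z=.104;L=[]
while z>.083:
    z-=.0005;env.move_l([*P,z],speed=.02);env.hold(.06)
    f=ft(3)-f0;zz=env.sense()["tcp_pos"][2];L.append((zz,f[2]));print(round(z*1e3,1),round(zz*1e3,2),np.round(f,2))
    if f[2]>17 or (len(L)>3 and z<.098 and f[2]-L[-2][1]>2.5):break
np.save("P.npy",np.r_[P,z]);print(env.sense()["time_s"])
E
```

```text
[0.4864 0.1446] [-0.05  0.3   1.08]
103.5 103.56 [-0.14 -0.38  1.64 -0.06  0.1  -0.03]
103.0 103.05 [-0.77 -0.4   2.53 -0.03  0.08 -0.07]
102.5 102.52 [-0.39 -0.82  2.76 -0.04  0.05 -0.01]
102.0 102.02 [ 0.18 -0.33  3.3  -0.03  0.06 -0.04]
101.5 101.52 [ 0.08 -1.24  3.36 -0.06  0.03 -0.05]
101.0 101.01 [ 0.15 -0.81  3.92 -0.1   0.03 -0.06]
100.5 100.51 [ 0.3  -0.27  4.26 -0.04  0.07 -0.07]
100.0 100.01 [-0.32 -0.18  4.92 -0.04  0.01 -0.04]
99.5 99.53 [-0.44  0.12  5.45 -0.02  0.06 -0.04]
99.0 99.06 [-0.67 -0.49  4.9  -0.06  0.04 -0.03]
98.5 98.57 [-0.13 -0.4   5.51 -0.07  0.08 -0.05]
98.0 98.11 [ 0.07 -0.23  5.34 -0.01  0.09 -0.02]
97.5 97.61 [-0.19 -0.1   5.06 -0.01  0.07 -0.04]
97.0 97.08 [-0.03 -0.22  5.97  0.03  0.03 -0.07]
96.5 96.62 [-0.45 -0.4   5.19  0.05  0.05 -0.08]
96.0 96.12 [-0.34  0.31  5.92  0.06  0.07 -0.08]
95.5 95.61 [ 0.3  -0.12  5.66  0.04  0.06 -0.08]
95.0 95.16 [-0.22 -0.    5.88  0.07  0.05 -0.05]
94.5 94.66 [-0.1   0.16  5.91  0.08  0.06 -0.03]
94.0 94.19 [-0.62 -0.05  6.43  0.07  0.03 -0.05]
93.5 93.73 [-0.31  0.16  6.44  0.06  0.09 -0.06]
93.0 93.26 [-0.84 -0.22  6.91  0.1   0.1  -0.08]
92.5 92.78 [-0.61  0.06  7.17  0.1   0.11 -0.04]
92.0 92.32 [-0.31  0.22  7.6   0.06  0.1  -0.09]
91.5 91.79 [-0.94 -0.1   7.26  0.05  0.13 -0.03]
91.0 91.31 [-0.49  0.11  7.46  0.04  0.11 -0.04]
90.5 90.85 [-0.4  -0.28  8.21  0.03  0.14 -0.05]
90.0 90.34 [-0.71 -0.15  8.13 -0.01  0.08 -0.03]
89.5 89.86 [-0.73 -0.61  8.94  0.03  0.14 -0.06]
89.0 89.45 [-1.22 -0.22  9.14  0.02  0.17 -0.05]
88.5 88.95 [-0.66  0.38  9.01 -0.01  0.19 -0.05]
88.0 88.46 [-0.8  -0.47  9.18 -0.01  0.19 -0.05]
87.5 87.99 [-1.540e+00 -4.900e-01  1.038e+01  1.000e-02  2.300e-01 -6.000e-02]
87.0 87.53 [-1.120e+00 -3.800e-01  1.001e+01 -1.000e-02  2.200e-01 -3.000e-02]
86.5 87.34 [-2.11 -0.   14.54 -0.08  0.47 -0.03]
20.65
```

```bash
python3 - <<'E'
from h import *
f0=np.load("f0.npy");P=np.load("P.npy")[:2]
env.move_l([*P,.0877],speed=.02);env.hold(.1);env.close_gripper(25);env.hold(.2)
f=ft()-f0;print(np.round(f,2),env.sense()["tcp_pos"],env.sense()["gripper_width"]*88)
for d in range(6,97,6):
    env.move_l([*P,.0877],rot=q(np.radians(37+d)),speed=.02);env.hold(.06)
    f=ft(3)-f0;s=env.sense();print(d,np.round(s["tcp_pos"]*1e3,2),np.round(f,2),round(s["time_s"],1))
    if np.hypot(*f[:2])>14 or f[2]>20 or abs(f[5])>1.5: print("abort");break
    l=f[:2]*(np.hypot(*f[:2])>1.5);P=P+np.clip(.0002*l,-.0005,.0005)
np.save("P.npy",np.r_[P,.0877,37+d])
E
```

```text
[-1.010e+00 -1.800e-01  1.006e+01  1.000e-02  2.200e-01 -2.000e-02] [0.48671056 0.14473755 0.08822538] 13.704830094551808
6 [486.89 144.74  88.26] [-0.27  0.31  9.64 -0.03  0.14  0.06] 21.8
12 [487.01 144.76  88.29] [-0.38  0.06  9.6  -0.01  0.07  0.04] 22.1
18 [487.16 144.8   88.34] [ 2.600e-01  1.500e-01  1.004e+01 -1.000e-02  3.000e-02  7.000e-02] 22.5
24 [487.2  144.81  88.36] [0.   0.24 9.5  0.   0.   0.05] 22.8
30 [487.26 144.83  88.37] [ 1.000e-02  1.200e-01  1.027e+01 -0.000e+00  1.000e-02  9.000e-02] 23.2
36 [487.27 144.84  88.37] [ 0.48  0.07 10.08  0.03 -0.03  0.03] 23.5
42 [487.32 144.86  88.4 ] [ 0.57  0.21  9.91 -0.01 -0.05  0.08] 23.9
48 [487.38 144.87  88.41] [ 2.700e-01 -3.300e-01  1.002e+01  1.000e-02 -7.000e-02  5.000e-02] 24.2
54 [487.35 144.87  88.42] [ 0.73 -0.33  9.84  0.04 -0.04  0.05] 24.5
60 [487.35 144.88  88.4 ] [ 0.5   0.25  9.42  0.05 -0.08  0.06] 24.9
66 [487.37 144.88  88.41] [ 1.000e-02 -1.600e-01  1.003e+01  4.000e-02 -5.000e-02  5.000e-02] 25.2
72 [487.35 144.89  88.4 ] [ 0.45  0.28  9.94  0.06 -0.05  0.06] 25.6
78 [487.35 144.9   88.4 ] [ 0.25  0.24  9.93  0.06 -0.08  0.05] 25.9
84 [487.37 144.91  88.41] [ 0.43 -0.    9.48  0.05 -0.1   0.06] 26.2
90 [487.36 144.89  88.41] [ 0.26  0.33  9.67  0.06 -0.06  0.08] 26.6
96 [487.35 144.88  88.4 ] [ 0.31  0.2   9.63  0.06 -0.1   0.05] 26.9
```

```bash
python3 - <<'E'
from h import *
f0=np.load("f0.npy");P=np.load("P.npy")[:2]
for z in(.092,.096,.1,.103,.106,.11,.114):
    env.move_l([*P,z],speed=.04);env.hold(.05);f=ft(3)-f0;print(z,np.round(f[:3],2))
    if f[2]<-8: print("caught");break
else:
    env.move_l([*P,.17],speed=.08);env.hold(.2)
s=env.sense();print(s["time_s"],s["tcp_pos"],s["gripper_width"]*88,s["grip_force"],np.round(ft()-f0,2))
a=env.capture("side")[90:210,240:360,::-1]
cv2.imwrite("pics/c3.png",cv2.resize(np.ascontiguousarray(a),None,fx=4,fy=4,interpolation=cv2.INTER_CUBIC))
E
```

```text
0.092 [1.08 0.56 7.04]
0.096 [2.73 1.   4.  ]
0.1 [1.37 0.34 1.74]
0.103 [ 1.01 -0.27 -0.36]
0.106 [-0.   -0.51 -1.61]
0.11 [ 0.25 -0.07 -1.62]
0.114 [ 0.52  0.29 -0.98]
30.2583 [0.48600879 0.14446236 0.16943896] 14.228405095288634 35.4255702579394 [ 0.09 -0.09 -1.72  0.01 -0.11 -0.  ]
```

View pics/c3.png

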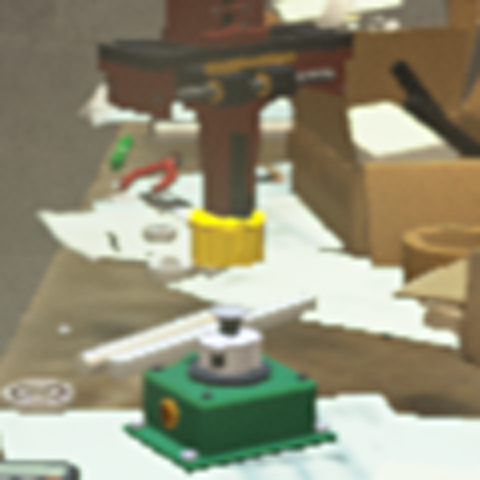

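```bash
python3 - <<'E'
from h import *
D=[.515,-.170]
env.move_l([*D,.17],speed=.12);env.move_l([*D,.07],speed=.08);env.hold(.3)
f0=ft(8);z=.045;env.move_l([*D,z],speed=.05);env.hold(.1)
a=env.capture("side")[170:290,240:400,::-1]
cv2.imwrite("pics/c4.png",cv2.resize(np.ascontiguousarray(a),None,fx=4,fy=4,interpolation=cv2.INTER_CUBIC))
while z>.032:
    z-=.001;env.move_l([*D,z],speed=.03);env.hold(.05);f=ft(3)-f0;print(round(z,4),np.round(f[:3],2))
    if f[2]>3.5:break
s=env.sense();print(s["time_s"],s["tcp_pos"],s["grip_force"])
E
```

```text
0.044 [ 0.38  0.52 -0.46]
0.043 [-0.2   0.74 -0.34]
0.042 [-0.57 -0.11 -0.77]
0.041 [ 0.04  0.36 -0.02]
0.04 [ 0.19  0.8  -0.49]
0.039 [-0.29  0.16 -0.51]
0.038 [-0.04  0.56 -0.12]
0.037 [-0.64  0.43 -0.31]
0.036 [-1.19  1.47  5.69]
38.625 [ 0.51519549 -0.17009191  0.03630035] 35.88182500563562
```

View pics/c4.png

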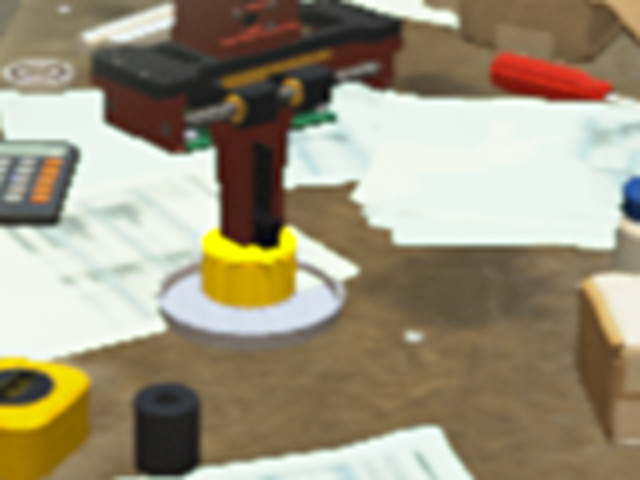

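```bash
python3 - <<'E'
from h import *
D=[.515,-.170]
env.move_l([*D,.0365],speed=.02);env.release();env.hold(.2);env.move_l([*D,.14],speed=.1);env.hold(.3)
print(env.sense()["time_s"],env.sense()["gripper_width"])
a=env.capture("side")[170:290,240:400,::-1]
cv2.imwrite("pics/c5.png",cv2.resize(np.ascontiguousarray(a),None,fx=4,fy=4,interpolation=cv2.INTER_CUBIC))
E
```

```text
41.7667 0.9979759418724049
```

View pics/c5.png

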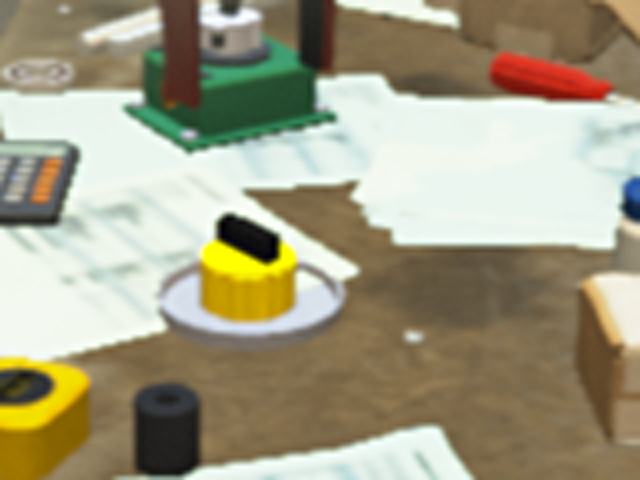

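The cap is upright with its bar on top, flat and near the middle of the dish: its base is around crop pixel (249,303) and the dish centre around (253,303). The fingers are clear of it.

```bash
python3 -c "
from rig import env
print(env.sign_off())"
```

```text
the job is handed in; nothing more can be done
None
```

The cap was pushed down, turned about 96° anticlockwise, lifted off and set upright near the middle of the drip dish; I handed the job in at about 42 s, with a peak downward press of 14.5 N at the wrist, but the hand-in returned no verdict.

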